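Tip the spent sample tubes from the chute into the waste bin

TASK

Empty the four spent sample tubes into the waste bin: carry the steel chute level, set its open end on the sill of the bin's mouth, slide it in so that it pushes the flap open, and tip it with its floor still resting lightly on the sill until all four tubes have slid in. Then draw the chute out so that the flap swings shut, and lay it down flat, right way up, on the counter. Be gentle: do not bear hard on the bin, spill a tube or shift the other things on the counter.

Things in the scene. Friction and masses are not known exactly. Their poses are not given: they have to be found in the camera images.
- chute_grip (a point): Where to grasp the loaded chute: on its middle line, half-way up (15 mm above the underside), 140 behind the open end and 100 ahead of the tail, between small pressed ribs on the outer sides; near its balance point. A finger goes outside each wall (42 across), from above. x axis along the chute to its open end, y across, z up.
- chute_lip (a point): Middle of the lower edge of the chute's open end, on the underside: 140 ahead of chute_grip along x and 15 below it. Same axes.
- chute: The chute: a straight open-topped trough of bright folded steel, 240 long, 42 wide, 30 high outside, floor and walls 2.5 thick, about 0.2 kg, lying flat on the counter with the tubes in it. One end is open, the other (tail) closed by a wall with an 18 mm hanging tab. Origin: centre of the underside, 20 ahead of chute_grip. Same axes.
- tube0_mid (a point): Middle of a spent sample tube lying lengthwise in the chute: 13 in diameter, 75 long, one round end, a 15 x 17 cap at the other, paper label, 12 g. Four lie two abreast in the tail and two abreast ahead, ending about 70 short of the open end. They stay in a level chute, begin to slide at 13 to 20 degrees, and 30 to 35 degrees empties it surely.
- tube1_mid (a point): Middle of the second tube, beside the first in the tail.
- tube2_mid (a point): Middle of the third tube, in the front pair.
- tube3_mid (a point): Middle of the fourth tube, in the front pair.
- bin: The waste bin, fixed: yellow box, grey hood, 150 wide, 150 deep, 180 high, in a steel bracket on levelling feet, so it stands 6 to 22 above the counter. Origin: at its underside, below the middle of the mouth's lower inner edge. x axis level, from the front into the bin; z up. Mouth in the upright front (4 thick, x -4 to 0): 52 wide, 110 to 162 above the origin. The chute enters along +x.
- sill: The mouth's level sill, a light ledge 64 wide, 6 thick, from x = 0 (inner edge) out to x = -30 in the bin's axes. Origin: middle of the inner edge, on top, 110 above the bin's origin. A tipped chute's floor turns about this edge. Keep 2 to 6 N on it: under 1 N is not resting, 12 N is too hard. Readings of its height are out by up to 4 mm, and 1 mm is worth several N: go by the felt force.
- flap (a joint): Flap in the mouth, a dark 48 x 47 plate hung from a hinge at the mouth's top edge: 0 hanging shut, to 1.5 rad as it swings into the bin. A light spring shuts it (0.5 to 2 N on the chute). It rides on the tops of the chute's walls and the tubes pass beneath. With the level chute 40 mm past the sill's inner edge it stands near 1.05 rad.
- rack_top (a point): Bystander: white 55 x 200 x 49 tube rack with eight upright tubes (81 high). Point: middle of its upper plate.
- timer_top (a point): Bystander: white bench timer, 35 x 75 x 60 high. Point: middle of its top.
- jar_top (a point): Bystander: glass jar with steel lid, 80 across, 100 high. Point: middle of its top.
- carton_top (a point): Bystander: small carton, 70 x 110 x 60 high. Point: middle of its top.

How it is judged (in metres and radians):
On the way, in this order (a step that is already met when the one before it is completed fails the run):
1. the chute, still level (within 0.17 rad), rests on the sill with over 1 N and its open end, inside the mouth, holds the flap open beyond 0.5 rad (contact force between chute and sill above 1 N and value of joint flap above 0.5 rad and angle between chute_grip's own z axis and vertical below 0.17 rad and x of chute_lip in the frame of bin above 0.01 m), for 0.2 s.
2. all four tubes are down in the bin while the tipped chute (over 0.25 rad) still rests on the sill with over 1 N (x of tube0_mid in the frame of bin between 0 and 0.145 m and y of tube0_mid in the frame of bin between -0.075 and 0.075 m and z of each of tube0_mid, tube1_mid, tube2_mid, tube3_mid in the frame of bin below 0.085 m and x of tube1_mid in the frame of bin between 0 and 0.145 m and y of tube1_mid in the frame of bin between -0.075 and 0.075 m and x of tube2_mid in the frame of bin between 0 and 0.145 m and y of tube2_mid in the frame of bin between -0.075 and 0.075 m and x of tube3_mid in the frame of bin between 0 and 0.145 m and y of tube3_mid in the frame of bin between -0.075 and 0.075 m and contact force between chute and sill above 1 N and angle between chute_grip's own z axis and vertical above 0.25 rad), for 0.2 s.
At the end, for the whole second after the job is handed in: All four tubes are inside the bin (middles below 85 mm over its underside), the flap hangs shut (under 0.12 rad), the chute lies at rest, flat and right way up on the counter (within 0.08 rad, chute_grip 10 to 22 mm up), and each bystander's top is within 20 mm of its start (x of tube0_mid in the frame of bin between 0 and 0.145 m and y of tube0_mid in the frame of bin between -0.075 and 0.075 m and z of each of tube0_mid, tube1_mid, tube2_mid, tube3_mid in the frame of bin below 0.085 m and x of tube1_mid in the frame of bin between 0 and 0.145 m and y of tube1_mid in the frame of bin between -0.075 and 0.075 m and x of tube2_mid in the frame of bin between 0 and 0.145 m and y of tube2_mid in the frame of bin between -0.075 and 0.075 m and x of tube3_mid in the frame of bin between 0 and 0.145 m and y of tube3_mid in the frame of bin between -0.075 and 0.075 m and value of joint flap below 0.12 rad and height (world z) of chute_grip between 0.01 and 0.022 m and angle between chute_grip's own z axis and vertical below 0.08 rad and linear speed of chute below 0.02 m/s and distance of each of rack_top, timer_top, jar_top, carton_top from where it was at the start of the episode below 0.02 m); the robot touches nothing.
It fails at once if the chute is pressed against the bin, its sill or its flap with more than 12 N (contact force between chute and bin above 12 N).
It fails at once if a tube is spilled: lying low, outside both the chute and the bin ((height (world z) of tube0_mid below 0.03 m and (x of tube0_mid in the frame of bin below -0.01 m or x of tube0_mid in the frame of bin above 0.16 m or y of tube0_mid in the frame of bin below -0.085 m or y of tube0_mid in the frame of bin above 0.085 m) and (x of tube0_mid in the frame of chute_grip below -0.11 m or x of tube0_mid in the frame of chute_grip above 0.15 m or y of tube0_mid in the frame of chute_grip below -0.03 m or y of tube0_mid in the frame of chute_grip above 0.03 m)) or (height (world z) of tube1_mid below 0.03 m and (x of tube1_mid in the frame of bin below -0.01 m or x of tube1_mid in the frame of bin above 0.16 m or y of tube1_mid in the frame of bin below -0.085 m or y of tube1_mid in the frame of bin above 0.085 m) and (x of tube1_mid in the frame of chute_grip below -0.11 m or x of tube1_mid in the frame of chute_grip above 0.15 m or y of tube1_mid in the frame of chute_grip below -0.03 m or y of tube1_mid in the frame of chute_grip above 0.03 m)) or (height (world z) of tube2_mid below 0.03 m and (x of tube2_mid in the frame of bin below -0.01 m or x of tube2_mid in the frame of bin above 0.16 m or y of tube2_mid in the frame of bin below -0.085 m or y of tube2_mid in the frame of bin above 0.085 m) and (x of tube2_mid in the frame of chute_grip below -0.11 m or x of tube2_mid in the frame of chute_grip above 0.15 m or y of tube2_mid in the frame of chute_grip below -0.03 m or y of tube2_mid in the frame of chute_grip above 0.03 m)) or (height (world z) of tube3_mid below 0.03 m and (x of tube3_mid in the frame of bin below -0.01 m or x of tube3_mid in the frame of bin above 0.16 m or y of tube3_mid in the frame of bin below -0.085 m or y of tube3_mid in the frame of bin above 0.085 m) and (x of tube3_mid in the frame of chute_grip below -0.11 m or x of tube3_mid in the frame of chute_grip above 0.15 m or y of tube3_mid in the frame of chute_grip below -0.03 m or y of tube3_mid in the frame of chute_grip above 0.03 m))).
It fails at once if a bystander is shifted or tipped (its top moved by more than 30 mm) (distance of any of rack_top, timer_top, jar_top, carton_top from where it was at the start of the episode above 0.03 m).
It also fails if it takes over 66 s, if anything falls off the work surface, if the arm or the gripper's body presses on something with over 40 N, if the wrist force passes 120 N, or if a joint passes its speed limit or range.

ROBOT

A 7-joint arm with a two-finger parallel gripper is mounted at the origin on the work surface. World frame = base frame: x ahead of the robot, y to its left, z up, the work surface at z = 0. Lengths are in m, angles in degrees, forces in N, time in s.
With the tool pointing down it reaches from about 0.425 to 1.025 m from the base axis. Payload 3.6 kg.
Tool frame: the origin (TCP) lies between the finger pads; the fingertips stand 11 mm ahead of it and the grasp point (between the pads) lies 8 mm behind it; z points along the fingers, y is the line along which they close (so a half turn about z gives the same grasp; the last joint's range is limited). The gripper opens to 85 mm and grips with 20 to 120 N. Pads are 22 mm wide; open, the fingers measure 114 mm over their backs; the gripper's body (76 mm by 85 mm) begins 54 mm behind the grasp point. The pads swing forward as they close: fully open they stand 13 mm farther back than shut.
Start: joints at [62.825, 33.873, 2.773, 92.16, -1.908, 54.013, -1.931], TCP at [0.269, -0.673, 0.242] pointing down, gripper open.
Joint ranges: [-153.93, 153.93], [-27.13, 128.08], [-72.61, 78.16], [10.71, 143.7], [-87.88, 267.88], [4.46, 118.87], [-176.78, 176.78]. Speed limits (degrees/s): [147.25, 147.25, 180, 180, 180, 180, 180].

INTERFACE

Orientations are given as a 3x3 rotation matrix whose columns are the frame's x, y, z axes.
In Python, from plant import arm, snapshot, camera_model, workorder, spotter gives the robot as it stands.
- The arm moves only by the tool apply_moves, never from a script. Its argument "moves" is a list that holds one entry, the list of rows, each a list of 6 numbers: the shift along the tool's x, y, z in mm, then the turn, a rotation vector about the tool's x, y, z in degrees. A call has 1 to 5 rows; each row is the pose to reach, as a shift and turn from the pose commanded when the call began, along the tool's axes at that moment; what a row does not reach only later rows make up. A row lasts 1/8 s, in which the tool goes at most 62.5 mm and 10.7 degrees, less where a joint would pass 70% of its speed; a pose out of reach is approached as far as the arm can. A call with a gripper value outside its range is refused whole. "jaw" is the finger opening in mm, from 0 to 85.4, set as the call begins (left out, the last holds). The fingers move at their own pace and stop on an object; "newtons" is the grip in N (left out, the last holds). Time passes only in rows, so rows that repeat a pose let the fingers close. It gives the time, the measured TCP pose, the force, the opening and the grip force at its end, in the units of the state.
- arm.sense(): the state, without advancing time (a new reading comes with each control period).
- snapshot(name): name is "side" or "top" or "wrist"; returns the picture (400x640x3 uint8, red, green, blue); there is no depth.
- camera_model(name): a dict with "fx", "fy", "cx", "cy" (pixels), "distortion" ([k1, k2, p1, p2, k3] as OpenCV has them; the pictures are not rectified), "extrinsics" (4x4, takes a point from world to camera coordinates). Camera axes: x right, y up, looking along -z (the intrinsics and any distortion apply to the point x, -y, -z); pixel columns grow to the right and rows downward; lengths in m; the calibration is good to about 2 mm. A picture is of the moment at which its call begins: read the wrist's pose just before it. camera_model takes no time and is no camera call; for the wrist camera it gives the pose at the moment of the call.
- workorder.job_done(): hands the job in; it is judged then, once.
Trained networks look in the newest picture that a camera, given by its name, has taken for a name from the list of things; names that differ only in an ending like _2 or _b are one class to them, and where a whole thing is asked for, a point or a joint stands for the part that bears it (a point fixed in the world has none). Each returns a list of dicts, best first, with "confidence" (0 to 1); they miss things now and then, are a little off and sometimes report something else, mostly with a low value. They report only what shows in the picture. A call takes as long as a camera call.
- spotter.find_in(camera, thing): "extent" ([left, top, right, bottom] in pixels, round what is visible of it).
- spotter.trace(camera, thing): "pixels" (400x640 bool, what is visible of it) and "extent" ([left, top, right, bottom] in pixels, round what is visible of it).
The state is a dict: "clock": time; "joints": joint angles; "dq": joint speeds; "joint_efforts": joint torques, N m; "position": TCP position; "eef_rot": TCP orientation; "wrist_force": force on the tool from outside, world axes, zero at the start; "torque": the same for the moment, N m; "grip_width": finger opening in m; "grip_force": force on a finger pad.
Only numpy, scipy, OpenCV 4.12 (cv2) and the standard library are available. Lean on these libraries where they do the work, as an engineer would, in place of code of your own. Each camera call takes 0.05 s, during which the arm holds its last target. There are 200 camera calls.

## Working session

There is one attempt and no reset: what is moved stays moved. The work goes in short steps, Python scripts to look and compute and a tool call to move; the robot and the scene stay as the last step left them, time stands still between calls to the robot, and variables do not carry over. Pictures are saved under pics/ and viewed, at most 14 in all, crops included, and the job is handed in when it is done.

Besides the shell and the picture viewer there is one more tool, called after "Request:" by a JSON object that holds its "name" and its "arguments". apply_moves: Moves the arm, as the interface text tells. Its arguments: {"type":"object","properties":{"moves":{"type":"array"},"jaw":{"type":"number"},"newtons":{"type":"number"}},"required":["moves"]}

```bash
mkdir -p pics
cat > h.py <<'E'
import numpy as np, cv2, json
from plant import arm, snapshot, camera_model, workorder, spotter
def undist(cm,px):
    K=np.array([[cm['fx'],0,cm['cx']],[0,cm['fy'],cm['cy']],[0,0,1]])
    return cv2.undistortPoints(np.array(px,float).reshape(-1,1,2),K,np.array(cm['distortion'])).reshape(-1,2)
def rays(cm,px):
    E=np.array(cm['extrinsics']);R,t=E[:3,:3],E[:3,3]
    n=undist(cm,px);d=np.c_[n[:,0],-n[:,1],-np.ones(len(n))]@R
    return -R.T@t,d
def onplane(cm,px,z):
    o,d=rays(cm,px);return o+d*((z-o[2])/d[:,2])[:,None]
def project(cm,P):
    E=np.array(cm['extrinsics']);c=np.atleast_2d(P)@E[:3,:3].T+E[:3,3]
    K=np.array([[cm['fx'],0,cm['cx']],[0,cm['fy'],cm['cy']],[0,0,1]])
    return cv2.projectPoints(c*[1,-1,-1],np.zeros(3),np.zeros(3),K,np.array(cm['distortion']))[0].reshape(-1,2)
E
python3 - <<'E'
from h import *
for c in ['side','top']:
    im=snapshot(c);cv2.imwrite(f'pics/{c}0.png',im[:,:,::-1])
    cm=camera_model(c);print(c,np.round(rays(cm,[[320,200]])[0],3))
    for t in ['chute','bin','sill','flap','rack_top','timer_top','jar_top','carton_top']:
        r=spotter.find_in(c,t);print(t,[(np.round(a['extent']).tolist(),round(a['confidence'],2)) for a in r[:2]])
s=arm.sense();print(s['clock'],s['position'],s['eef_rot'],s['wrist_force'])
E
```

```text
side [-0.126  0.868  1.443]
chute [([366.0, 185.0, 411.0, 234.0], 0.73)]
bin [([261.0, 205.0, 330.0, 294.0], 0.87)]
sill []
flap []
rack_top [([280.0, 164.0, 323.0, 212.0], 0.69)]
timer_top [([211.0, 275.0, 235.0, 301.0], 0.55)]
jar_top [([253.0, 317.0, 283.0, 358.0], 0.61)]
carton_top [([406.0, 145.0, 441.0, 174.0], 0.78)]
top [0.363 0.006 1.341]
chute [([334.0, 234.0, 411.0, 252.0], 0.79), ([359.0, 248.0, 374.0, 246.0], 0.59)]
bin [([218.0, 178.0, 286.0, 243.0], 0.97)]
sill [([276.0, 207.0, 283.0, 225.0], 0.66), ([218.0, 178.0, 287.0, 244.0], 0.6)]
flap []
rack_top [([306.0, 144.0, 363.0, 168.0], 0.61)]
timer_top [([173.0, 173.0, 198.0, 191.0], 0.57)]
jar_top [([157.0, 241.0, 189.0, 263.0], 0.8)]
carton_top [([218.0, 180.0, 286.0, 244.0], 0.6)]
0.9 [ 0.26943832 -0.673076    0.24232349] [[ 9.28374886e-01  3.71645086e-01 -1.72562240e-05]
 [ 3.71645086e-01 -9.28374886e-01 -3.19413618e-05]
 [-2.78910952e-05  2.32403672e-05 -9.99999999e-01]] [-0.26768746 -0.26875111 -0.50866709]
```

View pics/top0.png

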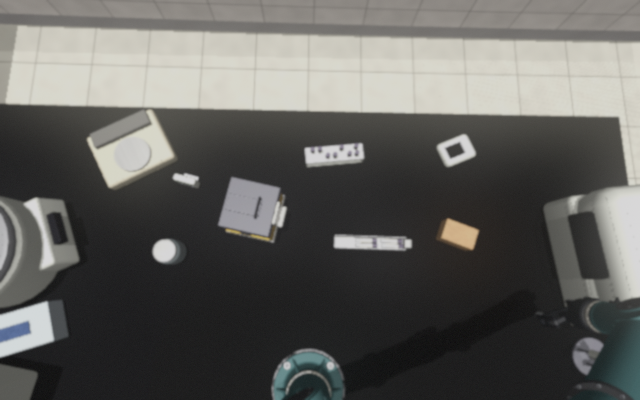

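View pics/side0.png

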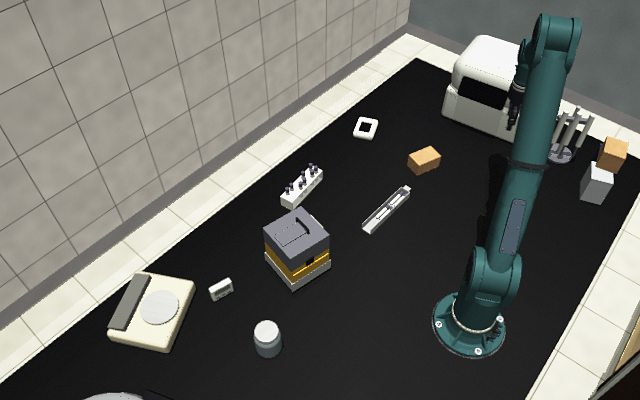

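The top view shows the chute (x 334–411, y 234–252) with its tab on the right and open end on the left. The bin is at (218–286, 178–243), with its sill facing right at about (281, 216). The side view agrees with this.

Run:
```python
from h import *
im=snapshot('top');cm=camera_model('top')
for t in ['chute','bin','sill','carton_top','rack_top','timer_top','jar_top','tube0_mid','tube2_mid']:
    for r in spotter.trace('top',t)[:2]:
        m=r['pixels'].astype(np.uint8);
        if m.sum()<5: continue
        box=cv2.boxPoints(cv2.minAreaRect(cv2.findNonZero(m)))
        z={'chute':.03,'bin':.195,'sill':.124}.get(t,.06)
        print(t,round(r['confidence'],2),m.sum(),np.round(box,1).tolist(),np.round(onplane(cm,box,z)[:,:2],3).tolist())
c=im[165:265,205:425];c=cv2.resize(c,None,fx=3.6,fy=3.6,interpolation=cv2.INTER_CUBIC)
c=np.clip(c.astype(float)*1.5,0,255).astype(np.uint8)
im2=snapshot('side');d=im2[180:300,230:430];d=cv2.resize(d,(400,240),interpolation=cv2.INTER_CUBIC)
o=np.zeros((600,800,3),np.uint8);o[:360,:792]=c;o[360:600,:400]=d;cv2.imwrite('pics/crop1.png',o[:,:,::-1])
```

```text
chute 0.63 357 [[334.0, 236.0], [410.0, 236.0], [410.0, 248.0], [334.0, 248.0]] [[0.485, -0.082], [0.488, -0.341], [0.447, -0.34], [0.445, -0.082]]
bin 0.64 3202 [[216.1999969482422, 230.10000610351562], [229.89999389648438, 175.5], [290.3999938964844, 190.60000610351562], [276.70001220703125, 245.1999969482422]] [[0.484, 0.276], [0.649, 0.245], [0.605, 0.061], [0.441, 0.098]]
sill 0.49 121 [[274.20001220703125, 224.10000610351562], [278.79998779296875, 205.89999389648438], [285.3999938964844, 207.60000610351562], [280.79998779296875, 225.6999969482422]] [[0.512, 0.113], [0.57, 0.101], [0.565, 0.08], [0.507, 0.092]]
carton_top 0.72 835 [[433.8999938964844, 238.1999969482422], [442.6000061035156, 216.39999389648438], [478.70001220703125, 230.89999389648438], [470.0, 252.60000610351562]] [[0.479, -0.413], [0.552, -0.447], [0.505, -0.566], [0.432, -0.532]]
rack_top 0.68 1086 [[304.29998779296875, 147.10000610351562], [361.79998779296875, 142.39999389648438], [363.3999938964844, 161.89999389648438], [305.8999938964844, 166.60000610351562]] [[0.788, 0.023], [0.809, -0.176], [0.739, -0.181
[... 241 characters left out ...]
0610351562, 171.5], [199.60000610351562, 177.39999389648438], [197.1999969482422, 187.3000030517578]] [[0.66, 0.458], [0.694, 0.453], [0.675, 0.373], [0.641, 0.379]]
jar_top 0.58 635 [[154.0, 263.0], [154.0, 239.0], [186.0, 239.0], [186.0, 263.0]] [[0.39, 0.5], [0.467, 0.506], [0.468, 0.404], [0.39, 0.398]]
tube0_mid 0.64 75 [[381.0, 238.0], [400.0, 238.0], [400.0, 242.0], [381.0, 242.0]] [[0.477, -0.236], [0.478, -0.3], [0.465, -0.299], [0.464, -0.236]]
tube2_mid 0.36 421 [[333.70001220703125, 248.39999389648438], [334.1000061035156, 234.60000610351562], [410.29998779296875, 237.0], [409.79998779296875, 250.89999389648438]] [[0.441, -0.079], [0.487, -0.08], [0.482, -0.334], [0.436, -0.331]]
```

View pics/crop1.png

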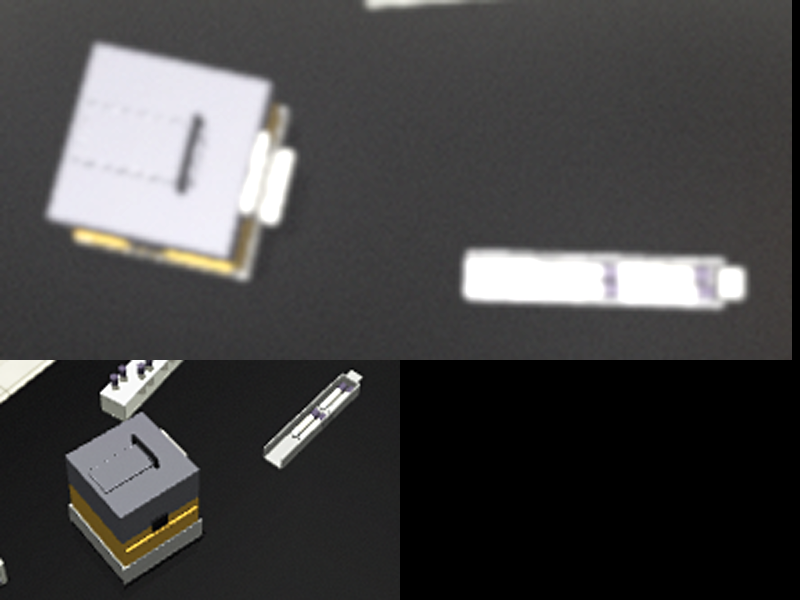

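The crop shows the chute's open end at crop x≈463 and tail wall at x≈724, with the tab to the right. The sill's outer edge runs (294,150)–(276,222) in the crop, and the bin's +x axis points image-left and slightly up.

```bash
cat >> h.py <<'E'
from scipy.spatial.transform import Rotation as Rn
def delta(p,yaw,tip=0):
    """shift (mm) and turn (deg) in tool axes from present sensed pose to TCP p, tool x at yaw (deg), tipped nose-down by tip"""
    s=arm.sense();R=np.array(s['eef_rot']);c,sn=np.cos(np.radians(yaw)),np.sin(np.radians(yaw))
    T=np.array([[c,sn,0],[sn,-c,0],[0,0,-1]])@Rn.from_euler('y',-tip,degrees=True).as_matrix()
    return np.round(1e3*R.T@(np.array(p)-s['position']),1),np.round(Rn.from_matrix(R.T@T).as_rotvec(degrees=True),2)
E
python3 - <<'E'
from h import *
cm=camera_model('top')
f=lambda x,y:[x/3.6+205-.36,y/3.6+165-.36]
P=onplane(cm,[f(463,249),f(463,301),f(724,258),f(724,308)],.03)[:,:2]
o=P[:2].mean(0);t=P[2:].mean(0);print(o,t,np.linalg.norm(o-t))
u=(o-t)/np.linalg.norm(o-t);g=(o+t)/2-.02*u;yaw=np.degrees(np.arctan2(u[1],u[0]));print('grip',g,yaw)
S=onplane(cm,[f(294,150),f(276,222)],.125)[:,:2];v=S[0]-S[1];print('sill outer',S.mean(0),np.linalg.norm(v),'binyaw',np.degrees(np.arctan2(v[1],v[0]))-90+180)
H=onplane(cm,[f(95,42),f(270,82),f(47,217),f(225,258)],.194)[:,:2];print(H, [np.degrees(np.arctan2(*(H[i]-H[i+1])[::-1])) for i in (0,2)])
print(delta([*g,.25],yaw))
E
```

```text
[ 0.46808322 -0.07921905] [ 0.4631194  -0.32595166] 0.24678254051642695
grip [ 0.46519903 -0.22258131] 88.84746585290704
sill outer [0.53692257 0.08360389] 0.06555424671130533 binyaw 77.52520146640363
[[0.64708538 0.24143423]
 [0.61486589 0.09399063]
 [0.49891369 0.27304246]
 [0.46676544 0.12673035]] [np.float64(77.67344836126546), np.float64(77.60767828968892)]
(array([ 349.2, -345.4,   -7.7]), array([ -0.  ,   0.  , -67.03]))
```

Request:
{"name": "apply_moves", "arguments": {"moves": [[[40,-39,0,0,0,-8],[80,-78,0,0,0,-16],[120,-117,0,0,0,-24],[160,-156,0,0,0,-32],[200,-195,0,0,0,-40]]], "jaw": 85}}

```text
clock: 2.08
position: [0.3834, -0.4162, 0.2427]
eef_rot: [[0.468, 0.884, 0.001], [0.884, -0.468, -0.001], [-0.0, 0.001, -1.0]]
wrist_force: [1.0, -0.2, -0.8]
grip_width: 0.0856
grip_force: 0.0
```

```bash
python3 -c "
from h import *
print(delta([.4652,-.2226,.22],88.8),arm.sense()['joints'])"
```

```text
(array([209.4, -18.4,  22.6]), array([  0.05,   0.03, -26.72])) [ 50.00542924  22.65679852  -9.55156829 112.69207156   5.19004978
  44.99587382   9.58307125]
```

Request:
{"name": "apply_moves", "arguments": {"moves": [[[50,-4,5,0,0,-6],[100,-8,10,0,0,-13],[155,-13,16,0,0,-20],[209,-18,22,0,0,-26.7],[209,-18,22,0,0,-26.7]]]}}

```text
clock: 2.7
position: [0.4675, -0.2199, 0.2204]
eef_rot: [[0.016, 1.0, 0.001], [1.0, -0.016, 0.002], [0.002, 0.001, -1.0]]
wrist_force: [-1.2, -0.5, -0.8]
grip_width: 0.0851
grip_force: 0.0
```

Run:
```python
from h import *
cm=camera_model('wrist');im=snapshot('wrist');cv2.imwrite('pics/w1.png',im[:,:,::-1])
print(arm.sense()['position'],np.round(rays(cm,[[320,200]])[0],3),np.round(rays(cm,[[320,200]])[1],3),arm.sense()['joints'])
for t in ['chute','tube0_mid','bin','sill','flap']:
    print(t,[(np.round(a['extent']).tolist(),round(a['confidence'],2)) for a in spotter.find_in('wrist',t)[:4]])
```

```text
[ 0.46640346 -0.22294975  0.22044841] [ 0.468 -0.147  0.353] [[-0.008 -0.29  -0.957]] [ 34.91313967  21.62342513 -18.42448611 119.37748853  10.28989488
  40.45624764   8.61366503]
chute [([296.0, 11.0, 346.0, 292.0], 0.87)]
tube0_mid [([316.0, 194.0, 334.0, 264.0], 0.97), ([291.0, 14.0, 345.0, 290.0], 0.2)]
bin []
sill []
flap [([291.0, 7.0, 346.0, 292.0], 0.17)]
```

View pics/w1.png

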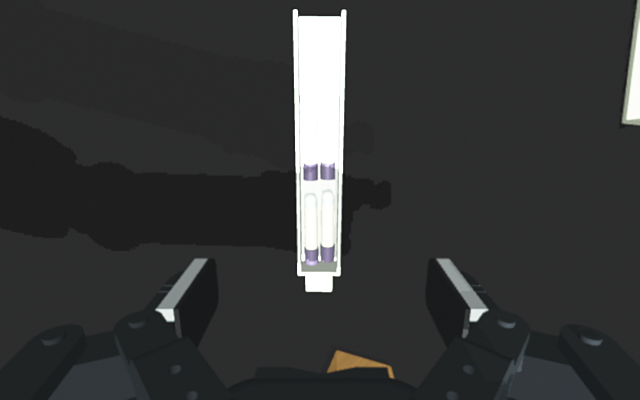

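The wrist view shows the chute from its open-end wall tops at (295,11)/(345,11) down to the tail wall at about y=274, with the tab below. All four tubes lie in place.

Run:
```python
from h import *
cm=camera_model('wrist')
P=onplane(cm,[[296,11],[344.5,11],[298.5,273],[340,273]],.03)[:,:2];print(P)
o=P[:2].mean(0);t=P[2:].mean(0);print(o,t,np.linalg.norm(o-t),np.linalg.norm(P[0]-P[1]),np.linalg.norm(P[2]-P[3]))
u=(o-t)/np.linalg.norm(o-t);g=(o+t)/2-.02*u;yaw=np.degrees(np.arctan2(u[1],u[0]));print('grip',g,yaw)
print(delta([*g,.014],yaw))
# tail-end front of floor edge at z=.0025
print(onplane(cm,[[320,17]],.0025))
```

```text
[[ 0.44788001 -0.09096281]
 [ 0.4872973  -0.09217435]
 [ 0.43807066 -0.32857292]
 [ 0.47995223 -0.32985851]]
[ 0.46758865 -0.09156858] [ 0.45901144 -0.32921571] 0.2378018683660199 0.03943590738410434 0.041901293513158744
grip [ 0.46257867 -0.23037913] 87.93296591969079
(array([ -3.5,  -2.1, 206.4]), array([-0.01,  0.05,  0.39]))
[[ 0.46728171 -0.09099137  0.0025    ]]
```

Request:
{"name": "apply_moves", "arguments": {"moves": [[[-1,-1,30,0,0,0.2],[-2,-2,60,0,0,0.4],[-2,-2,60,0,0,0.4],[-2,-2,60,0,0,0.4]]]}}

```text
clock: 3.5
position: [0.4638, -0.2277, 0.161]
eef_rot: [[0.034, 0.999, 0.001], [0.999, -0.034, -0.001], [-0.001, 0.001, -1.0]]
wrist_force: [1.2, 0.2, -0.1]
grip_width: 0.0852
grip_force: 0.0
```

Run:
```python
from h import *
for k in range(2):
    cm=camera_model('wrist');p=arm.sense()['position'];im=snapshot('wrist');print(p)
cv2.imwrite('pics/w2.png',cv2.resize(im[:400,200:440],None,fx=1.5,fy=1.5,interpolation=cv2.INTER_CUBIC)[:,:,::-1])
np.save('cmw.npy',cm,allow_pickle=True)
for z in (0,.03): print(z,project(cm,[[.4626+k*.021,y,z] for y in (-.091,-.2226,-.2304,-.33) for k in (-1,1)]).round(1).tolist())
```

```text
[ 0.46382691 -0.22767038  0.16102267]
[ 0.46421717 -0.22763902  0.1613712 ]
0 [[284.3, 1.6], [341.4, -0.6], [294.7, 176.4], [344.3, 174.7], [295.2, 185.3], [344.4, 183.6], [301.2, 288.8], [346.3, 287.3]]
0.03 [[279.7, -9.5], [344.0, -12.0], [291.9, 185.4], [346.8, 183.5], [292.5, 195.2], [346.9, 193.3], [299.3, 307.6], [348.7, 306.0]]
```

View pics/w2.png

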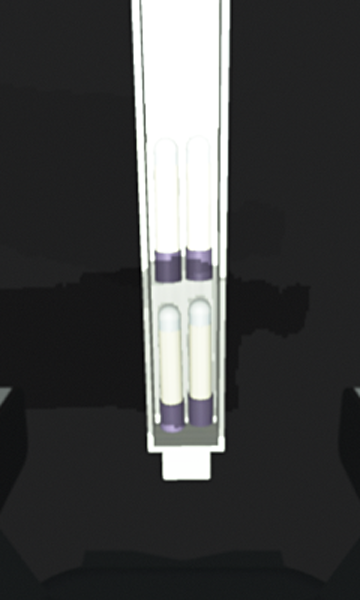

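The closer view has the tail wall's top rear edge at crop y≈451 (row ~301), walls at crop x 148 and 224 there, tubes undisturbed.

Run:
```python
from h import *
cm=np.load('cmw.npy',allow_pickle=True).item()
f=lambda x,y:[200+x/1.5,y/1.5]
print(onplane(cm,[f(148,451),f(224,451),f(131,0),f(230,0),f(143,300),f(226,300)],.03))
u=np.array([np.cos(np.radians(88)),np.sin(np.radians(88))])
P=onplane(cm,[f(148,451),f(224,451),f(131,0),f(230,0)],.03)[:,:2]
a=P[:2].mean(0);b=P[2:].mean(0);u=(b-a)/np.linalg.norm(b-a);yaw=np.degrees(np.arctan2(u[1],u[0]));g=a+.1*u
print(g,yaw,delta([*g,.014],yaw))
```

```text
[[ 0.44142734 -0.32328754  0.03      ]
 [ 0.48421922 -0.32483922  0.03      ]
 [ 0.4462026  -0.09662228  0.03      ]
 [ 0.48964441 -0.09812913  0.03      ]
 [ 0.44357744 -0.23435356  0.03      ]
 [ 0.48643127 -0.23588524  0.03      ]]
[ 0.4650726  -0.22408868] 88.7111248005944 (array([  3.6,   0.3, 147.5]), array([ 0.13,  0.06, -0.62]))
```

Request:
{"name": "apply_moves", "arguments": {"moves": [[[1,0,40,0,0,-0.3],[2,0,85,0,0,-0.6],[3,0.3,125,0.1,0,-0.6],[3,0.3,143,0.1,0,-0.6],[3,0.3,145,0.1,0,-0.6]]]}}

```text
clock: 4.22
position: [0.4641, -0.2239, 0.015]
eef_rot: [[0.022, 1.0, -0.002], [1.0, -0.022, 0.0], [0.0, -0.002, -1.0]]
wrist_force: [0.2, 0.9, 0.4]
grip_width: 0.0852
grip_force: 0.0
```

Request:
{"name": "apply_moves", "arguments": {"moves": [[[0,0,0,0,0,0],[0,0,0,0,0,0],[0,0,0,0,0,0],[0,0,0,0,0,0],[0,0,0,0,0,0]]], "jaw": 30, "newtons": 50}}

```text
clock: 4.85
position: [0.4647, -0.2243, 0.0166]
eef_rot: [[0.023, 1.0, 0.001], [1.0, -0.023, -0.001], [-0.001, 0.001, -1.0]]
wrist_force: [-0.6, -0.3, 6.6]
grip_width: 0.0411
grip_force: 51.2
```

Request:
{"name": "apply_moves", "arguments": {"moves": [[[0,0,-1,0,0,0],[0,0,-4,0,0,0],[0,0,-12,0,0,0],[0,0,-25,0,0,0],[0,0,-30,0,0,0]]], "newtons": 100}}

```text
clock: 5.48
position: [0.4643, -0.2242, 0.0464]
eef_rot: [[0.023, 1.0, -0.0], [1.0, -0.023, -0.0], [-0.0, -0.0, -1.0]]
wrist_force: [-0.1, 0.6, -3.3]
grip_width: 0.0401
grip_force: 101.1
```

Run:
```python
from h import *
for k in range(3):
    im=snapshot('side');s=arm.sense();print(s['position'],s['wrist_force'],s['torque'],s['grip_width'],s['grip_force'])
snapshot('wrist')
r=spotter.find_in('wrist','chute');print([(np.round(a['extent']).tolist(),a['confidence']) for a in r[:1]])
w=snapshot('wrist');o=np.zeros((400,640+160,3),np.uint8);o[:,:640]=w;o[:160,640:]=cv2.resize(im[170:250,340:420],(160,160));cv2.imwrite('pics/w3.png',o[:,:,::-1])
```

```text
[ 0.46443348 -0.22425689  0.04665997] [ 0.42494765  0.11147555 -2.31129512] [-0.08168031 -0.0502805   0.01736731] 0.04021903001241573 101.06043934822083
[ 0.46432023 -0.22421208  0.04618186] [ 0.33499132 -0.6405989  -2.63440838] [-0.04134755 -0.04262861 -0.00304977] 0.04025377804933021 101.05645895004272
[ 0.46413167 -0.2241007   0.04580138] [ 0.57387682 -0.37862812 -2.28677495] [-0.05963279  0.01396541 -0.05139047] 0.040086387546551756 101.05432391166687
[([249.0, 0.0, 392.0, 374.0], 0.86)]
```

View pics/w3.png

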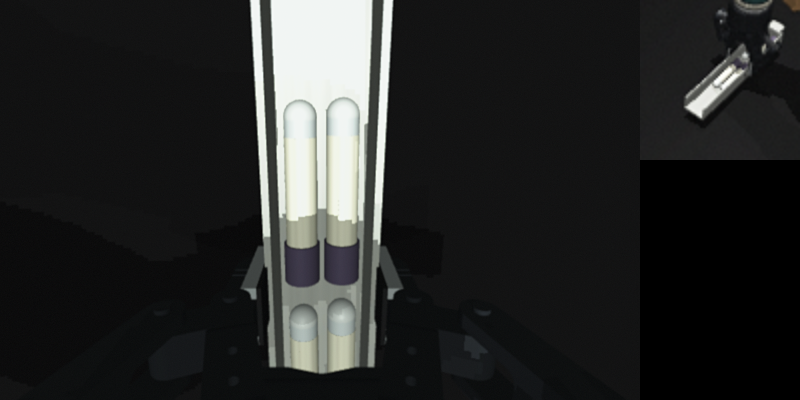

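The chute is held level between the fingers with all four tubes in place. The front pair's caps are at about (302,262) and (342,262).

```bash
cat >> h.py <<'E'
SY=77.6; IN=np.array([.5430,.1130]); B=np.array([np.cos(np.radians(SY)),np.sin(np.radians(SY))]); N=np.array([-B[1],B[0]])
E
python3 -c "
from h import *
print(delta([*(IN-.205*B),.1665],SY))"
```

```text
(array([ 137.4,   32. , -121.4]), array([-1.300e-01,  1.000e-02,  1.112e+01]))
```

Request:
{"name": "apply_moves", "arguments": {"moves": [[[2,0,-8,0,0,0.2],[8,1,-24,0,0,0.8],[18,3,-44,0,0,1.8],[31,6,-64,0,0,3],[45,10,-84,0,0,4.3]]]}}

```text
clock: 6.4
position: [0.475, -0.1783, 0.1309]
eef_rot: [[0.098, 0.995, -0.001], [0.995, -0.098, 0.0], [-0.0, -0.001, -1.0]]
wrist_force: [0.4, -0.5, -3.5]
grip_width: 0.04
grip_force: 101.2
```

```bash
python3 -c "
from h import *
print(delta([*(IN-.205*B),.1665],SY))"
```

```text
(array([ 93. ,  14.8, -35.6]), array([-0.06,  0.01,  6.77]))
```

Request:
{"name": "apply_moves", "arguments": {"moves": [[[17,3,-12,0,0,1.3],[38,6,-22,0,0,2.8],[60,9,-30,0,0,4.4],[80,13,-35,0,0,5.8],[93,15,-36,0,0,6.8]]]}}

```text
clock: 7.02
position: [0.4995, -0.0861, 0.1667]
eef_rot: [[0.213, 0.977, 0.0], [0.977, -0.213, 0.0], [0.001, 0.0, -1.0]]
wrist_force: [0.0, -0.0, -2.9]
grip_width: 0.0402
grip_force: 101.2
```

Request:
{"name": "apply_moves", "arguments": {"moves": [[[0,0,0,0,0,0],[0,0,0,0,0,0]]]}}

```text
clock: 7.28
position: [0.4986, -0.0885, 0.1656]
eef_rot: [[0.214, 0.977, -0.002], [0.977, -0.214, -0.0], [-0.001, -0.002, -1.0]]
wrist_force: [0.4, -0.3, -2.8]
grip_width: 0.0403
grip_force: 101.2
```

Run:
```python
from h import *
snapshot('wrist');cm=camera_model('wrist');np.save('cmw.npy',cm,allow_pickle=True)
s=arm.sense();w=snapshot('wrist');cv2.imwrite('pics/w4.png',w[:,:,::-1]);print(s['position'],s['wrist_force'],s['joints'])
for t in ['sill','flap','bin']:
    print(t,[(np.round(a['extent']).tolist(),round(a['confidence'],2)) for a in spotter.find_in('wrist',t)[:2]])
for z in (.116,.126,.132): print(z,project(cm,[[*(IN+b*B+n*N),z] for b in (-.03,0) for n in (.032,-.032)]).round(1).tolist())
snapshot('top');t=snapshot('top');cv2.imwrite('pics/t2.png',t[:,:,::-1])
```

```text
[ 0.4985221  -0.08880659  0.16540861] [-1.17041739  0.03927116 -2.27377757] [ 14.54460865  25.37129577 -12.51854205 123.26805236  10.03536953
  32.41411837 -17.73518223]
sill []
flap []
bin [([320.0, 299.0, 357.0, 372.0], 0.17)]
0.116 [[241.0, -185.4], [403.3, -186.1], [234.3, -295.1], [409.8, -296.0]]
0.126 [[234.9, -206.1], [409.3, -206.8], [227.1, -326.9], [416.9, -327.9]]
0.132 [[230.8, -220.1], [413.4, -220.9], [222.2, -348.6], [421.8, -349.7]]
```

View pics/w4.png

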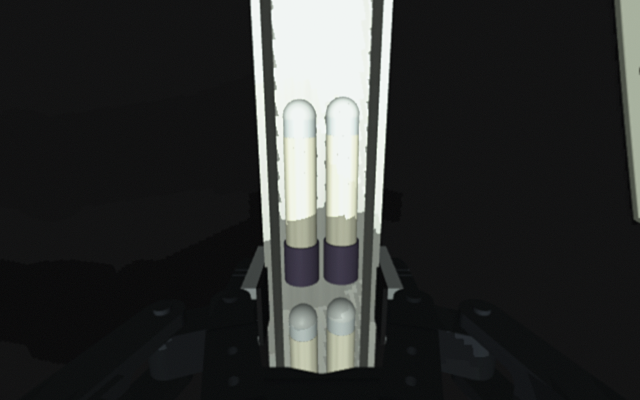

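The wrist view shows only the chute and tubes, all undisturbed; the bin is out of frame. I'll check alignment with the fixed cameras.

Run:
```python
from h import *
s=arm.sense();u=np.array(s['eef_rot'])[:2,0];u/=np.linalg.norm(u);n=np.array([-u[1],u[0]]);p=s['position'][:2]
t=snapshot('top');d=snapshot('side')
def draw(im,name,x0,y0,w,h,k):
    cm=camera_model(name);o=cv2.resize(im[y0:y0+h,x0:x0+w],None,fx=k,fy=k,interpolation=cv2.INTER_CUBIC).copy()
    f=lambda P:[tuple(int(round(v)) for v in (q-[x0-.5,y0-.5])*k) for q in project(cm,P)]
    for q in f([[*(IN+b*B+c*N),.126] for b in (-.03,0) for c in (-.032,.032)]): cv2.circle(o,q,2,(255,0,0),-1)
    for q in f([[*(p+a*u+c*n),.179] for a in (.14,) for c in (-.021,.021)]): cv2.circle(o,q,2,(0,255,0),-1)
    return o
a=draw(t,'top',210,165,130,100,6)[:,:780];b=draw(d,'side',250,180,130,100,6)
cv2.imwrite('pics/c_t.png',a[:,:,::-1]);cv2.imwrite('pics/c_s.png',b[:,:,::-1])
```

```text
(no output)
```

View pics/c_t.png

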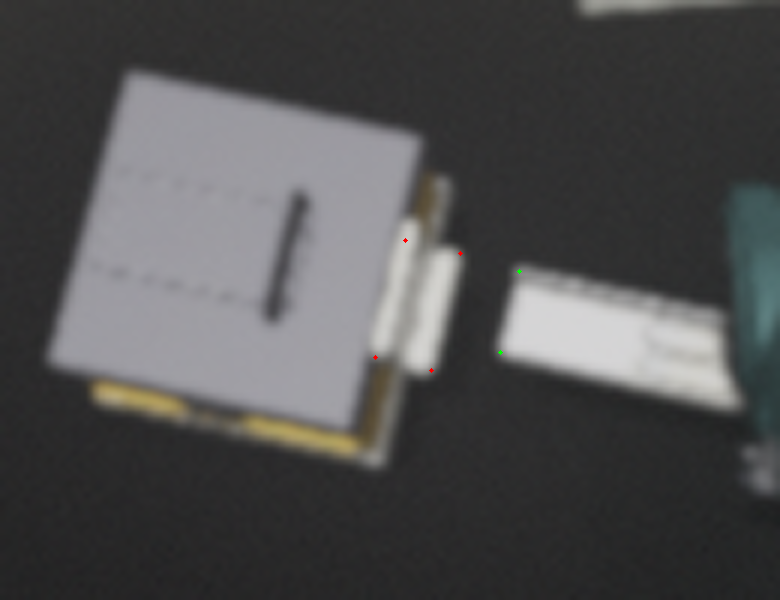

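View pics/c_s.png

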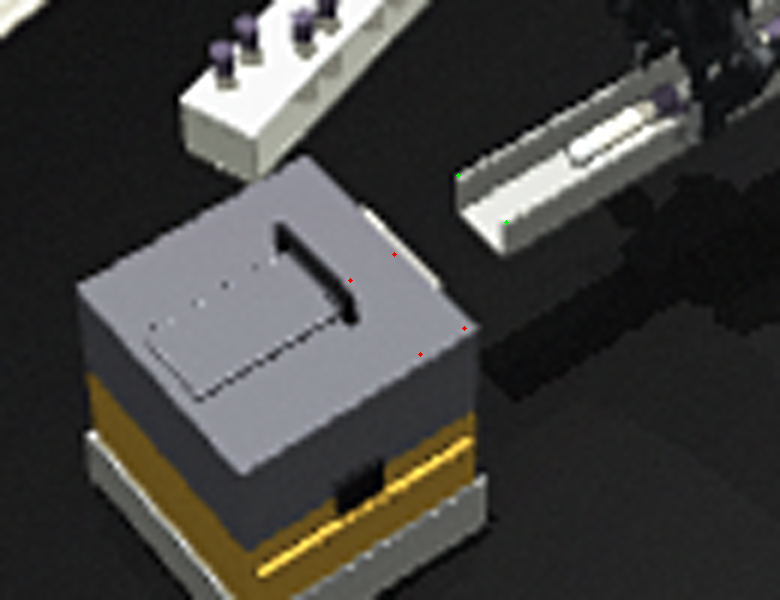

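Top crop: the green lip marks sit on the chute's open corners, so the hold is confirmed. There are two pale strips in front of the hood: an outer one (460,253)–(430,372) and an inner one (412,222)–(378,350). In the side crop, one pale strip (362,206)–(440,285) peeps past the hood. I'll triangulate to see which strip is which.

Run:
```python
from h import *
def tri(pt,ps):
    A=np.zeros((3,3));b=np.zeros(3);R=[]
    for n,q in (('top',pt),('side',ps)):
        o,d=rays(camera_model(n),[q]);d=d[0]/np.linalg.norm(d[0]);M=np.eye(3)-np.outer(d,d);A+=M;b+=M@o;R.append((o,M))
    X=np.linalg.solve(A,b);return np.round(X,3),[round(1e3*np.linalg.norm(M@(X-o)),1) for o,M in R]
T=lambda x,y:[210-.5+x/6,165-.5+y/6]; S=lambda x,y:[250-.5+x/6,180-.5+y/6]
def inb(X): v=X[:2]-IN; return (np.round(1e3*v@B),np.round(1e3*v@N),X[2])
for nm,(a,b) in {'outer':((463,250),(433,375)),'innerR':((418,222),(390,350))}.items():
    for t,s in ((a,(367,205)),(b,(441,284))):
        X,r=tri(T(*t),S(*s));print(nm,inb(X),r)
# hood corners (far-left, near-left(front+N side?))
for t,s in (((130,70),(80,285)),((48,362),(243,472)),((422,137),(307,155)),((355,428),(478,325))):
    X,r=tri(T(*t),S(*s));print('hood',X,inb(X),r)
for t,s in (((518,271),(458,175)),((499,352),(506,222))):
    X,r=tri(T(*t),S(*s));print('chute',X,inb(X),r)
```

```text
outer (np.float64(-28.0), np.float64(-36.0), np.float64(0.163)) [np.float64(10.4), np.float64(10.4)]
outer (np.float64(-28.0), np.float64(30.0), np.float64(0.161)) [np.float64(10.2), np.float64(10.2)]
innerR (np.float64(-11.0), np.float64(-33.0), np.float64(0.182)) [np.float64(1.2), np.float64(1.2)]
innerR (np.float64(-13.0), np.float64(32.0), np.float64(0.179)) [np.float64(0.5), np.float64(0.5)]
hood [0.646 0.24  0.194] (np.float64(146.0), np.float64(-73.0), np.float64(0.194)) [np.float64(2.0), np.float64(2.0)]
hood [0.498 0.273 0.197] (np.float64(147.0), np.float64(78.0), np.float64(0.197)) [np.float64(0.8), np.float64(0.8)]
hood [0.616 0.094 0.19 ] (np.float64(-3.0), np.float64(-75.0), np.float64(0.19)) [np.float64(0.4), np.float64(0.4)]
hood [0.469 0.123 0.191] (np.float64(-6.0), np.float64(74.0), np.float64(0.191)) [np.float64(0.6), np.float64(0.6)]
chute [0.55  0.044 0.179] (np.float64(-66.0), np.float64(-22.0), np.float64(0.179)) [np.float64(0.3), np.float64(0.3)]
chute [0.508 0.053 0.18 ] (np.float64(-66.0), np.float64(21.0), np.float64(0.18)) [np.float64(0.1), np.float64(0.1)]
```

The outer strip is the sill, at about z=0.123. The inner strip is a visor over the mouth at about z=0.18. The lateral alignment of the chute to the mouth is within about 1 mm. Next I go lower, then in.

```bash
python3 -c "
from h import *
print(delta([*(IN-.155*B),.1465],SY),delta([*(IN-.105*B),.1465],SY))"
```

```text
(array([51. , -0.2, 18.6]), array([-0.11,  0.02, -0.  ])) (array([101. ,  -0.2,  18.6]), array([-0.11,  0.02, -0.  ]))
```

Request:
{"name": "apply_moves", "arguments": {"moves": [[[8,0,6,0,0,0],[18,0,13,0,0,0],[30,0,17,0,0,0],[42,0,18,0,0,0],[50,0,18,0,0,0]]]}}

```text
clock: 8.35
position: [0.5101, -0.0378, 0.1472]
eef_rot: [[0.213, 0.977, -0.002], [0.977, -0.213, 0.0], [0.0, -0.002, -1.0]]
wrist_force: [0.1, -0.5, -2.3]
grip_width: 0.0403
grip_force: 101.2
```

Request:
{"name": "apply_moves", "arguments": {"moves": [[[8,0,0,0,0,0],[16,0,0,0,0,0],[24,0,0,0,0,0],[28,0,0,0,0,0],[30,0,0,0,0,0]]]}}

```text
clock: 8.98
position: [0.5159, -0.0103, 0.1471]
eef_rot: [[0.215, 0.977, -0.003], [0.977, -0.215, -0.001], [-0.001, -0.002, -1.0]]
wrist_force: [-1.0, -1.6, -2.9]
grip_width: 0.0399
grip_force: 101.2
```

Request:
{"name": "apply_moves", "arguments": {"moves": [[[6,0,0,0,0,0],[12,0,0,0,0,0],[18,0,0,0,0,0],[21,0,0,0,0,0],[21,0,0,0,0,0]]]}}

```text
clock: 9.6
position: [0.5209, 0.0115, 0.1472]
eef_rot: [[0.213, 0.977, -0.001], [0.977, -0.213, 0.001], [0.0, -0.001, -1.0]]
wrist_force: [0.4, -0.3, -3.5]
grip_width: 0.04
grip_force: 101.2
```

Request:
{"name": "apply_moves", "arguments": {"moves": [[[0,0,1,0,0,0],[0,0,2,0,0,0],[0,0,3,0,0,0]]]}}

```text
clock: 9.98
position: [0.5205, 0.0102, 0.1441]
eef_rot: [[0.215, 0.977, -0.002], [0.977, -0.215, -0.0], [-0.001, -0.002, -1.0]]
wrist_force: [0.3, -1.4, -3.1]
grip_width: 0.0405
grip_force: 101.1
```

Request:
{"name": "apply_moves", "arguments": {"moves": [[[0,0,0.5,0,0,0],[0,0,1,0,0,0],[0,0,1,0,0,0]]]}}

```text
clock: 10.35
position: [0.5207, 0.0105, 0.1432]
eef_rot: [[0.215, 0.977, -0.002], [0.977, -0.215, -0.0], [-0.0, -0.002, -1.0]]
wrist_force: [-0.0, -1.2, -3.6]
grip_width: 0.0402
grip_force: 101.1
```

Request:
{"name": "apply_moves", "arguments": {"moves": [[[0,0,0.5,0,0,0],[0,0,1,0,0,0],[0,0,1,0,0,0]]]}}

```text
clock: 10.72
position: [0.5208, 0.0106, 0.1422]
eef_rot: [[0.214, 0.977, -0.002], [0.977, -0.214, 0.0], [-0.0, -0.002, -1.0]]
wrist_force: [0.5, -1.6, -3.2]
grip_width: 0.0401
grip_force: 101.1
```

Request:
{"name": "apply_moves", "arguments": {"moves": [[[0,0,0.5,0,0,0],[0,0,1,0,0,0],[0,0,1,0,0,0]]]}}

```text
clock: 11.1
position: [0.5207, 0.0106, 0.1412]
eef_rot: [[0.214, 0.977, -0.002], [0.977, -0.214, 0.0], [-0.0, -0.002, -1.0]]
wrist_force: [-0.3, -1.1, -3.1]
grip_width: 0.0402
grip_force: 101.1
```

```bash
cat >> h.py <<'E'
def feel(k=3,cam='side'):
    F=[]
    for i in range(k): snapshot(cam);s=arm.sense();F.append(np.r_[s['wrist_force'],s['torque']])
    F=np.array(F).mean(0);p=s['position'];R=np.array(s['eef_rot'])
    lip=(p[:2]+.14*R[:2,0]-IN)
    print('F',F.round(2),'pos',p.round(4),'b,n lip',(1e3*lip@B).round(1),(1e3*lip@N).round(1),'tip',np.degrees(np.arcsin(-R[2,0])).round(2),'clk',s['clock'])
E
python3 -c "
from h import *
feel()"
```

```text
F [ 0.23 -1.18 -3.42 -0.36  0.05  0.01] pos [0.5207 0.0106 0.1412] b,n lip 35.2 -0.2 tip 0.02 clk 11.25
```

Request:
{"name": "apply_moves", "arguments": {"moves": [[[0,0,0.5,0,0,0],[0,0,1,0,0,0],[0,0,1,0,0,0]]]}}

```text
clock: 11.62
position: [0.5207, 0.0106, 0.1402]
eef_rot: [[0.214, 0.977, -0.002], [0.977, -0.214, 0.0], [-0.0, -0.002, -1.0]]
wrist_force: [-0.7, -2.1, -2.8]
grip_width: 0.0403
grip_force: 101.2
```

Request:
{"name": "apply_moves", "arguments": {"moves": [[[0,0,0.5,0,0,0],[0,0,0.8,0,0,0],[0,0,0.8,0,0,0]]]}}

```text
clock: 12.0
position: [0.5207, 0.0105, 0.1398]
eef_rot: [[0.214, 0.977, -0.002], [0.977, -0.214, -0.0], [-0.0, -0.001, -1.0]]
wrist_force: [-2.6, -2.8, 2.9]
grip_width: 0.0402
grip_force: 101.9
```

```bash
python3 -c "
from h import *
feel(5)
print(arm.sense()['joints'])"
```

```text
F [-1.99 -3.19  3.95 -0.18  0.31  0.08] pos [0.5207 0.0105 0.1396] b,n lip 35.1 -0.2 tip 0.03 clk 12.25
[  2.29173817  28.52879254 -11.20585081 122.52581957  10.71095902
  29.93433678 -29.2795127 ]
```

Request:
{"name": "apply_moves", "arguments": {"moves": [[[0,0,-0.5,0,0,0],[0.6,0,-4.2,0,-2,0],[1.4,0,-7.9,0,-4,0],[1.4,0,-7.9,0,-4,0]]]}}

```text
clock: 12.75
position: [0.5218, 0.0135, 0.1471]
eef_rot: [[0.212, 0.977, -0.015], [0.975, -0.213, -0.067], [-0.068, -0.0, -0.998]]
wrist_force: [0.1, 0.9, -3.0]
grip_width: 0.0401
grip_force: 101.2
```

```bash
python3 -c "
from h import *
feel(2)
for a,b in ((0,4),):
  pass
import math
for a in (2,4,5):
  s,c=math.sin(math.radians(a)),math.cos(math.radians(a));print(a,105*(1-c)+16.5*s,16.5*(1-c)-105*s)"
```

```text
F [ 0.15  0.3  -1.55  0.32 -0.17 -0.02] pos [0.5216 0.0132 0.147 ] b,n lip 37.6 -0.4 tip 3.88 clk 12.85
2 0.639804858586211 -3.654395799577682
4 1.4067565394965267 -7.284236572420256
5 1.8376264557030775 -9.08856550701791
```

Request:
{"name": "apply_moves", "arguments": {"moves": [[[0.6,0,-3.7,0,-2,0],[1.2,0,-6.4,0,-3.5,0],[1.8,0,-9.1,0,-5,0],[1.8,0,-9.1,0,-5,0]]]}}

```text
clock: 13.35
position: [0.5219, 0.0153, 0.1562]
eef_rot: [[0.21, 0.977, -0.034], [0.965, -0.213, -0.152], [-0.156, -0.001, -0.988]]
wrist_force: [1.4, -0.0, -1.1]
grip_width: 0.0401
grip_force: 101.3
```

```bash
python3 -c "
from h import *
feel(2)"
```

```text
F [ 0.9   1.9  -2.31  0.55 -0.23 -0.02] pos [0.5219 0.0152 0.1561] b,n lip 38.3 -0.2 tip 8.93 clk 13.45
```

Request:
{"name": "apply_moves", "arguments": {"moves": [[[0.6,0,-3.7,0,-2,0],[1.2,0,-6.4,0,-3.5,0],[1.8,0,-9.1,0,-5,0],[1.8,0,-9.1,0,-5,0]]]}}

```text
clock: 13.95
position: [0.5225, 0.0183, 0.1649]
eef_rot: [[0.206, 0.977, -0.053], [0.948, -0.213, -0.236], [-0.242, -0.001, -0.97]]
wrist_force: [-0.0, 0.3, -1.8]
grip_width: 0.0397
grip_force: 101.4
```

```bash
python3 -c "
from h import *
feel(2)"
```

```text
F [ 0.59  2.38 -2.1   0.7  -0.2   0.03] pos [0.5224 0.0183 0.1648] b,n lip 38.9 -0.0 tip 13.96 clk 14.05
```

Request:
{"name": "apply_moves", "arguments": {"moves": [[[0.6,0,-3.7,0,-2,0],[1.2,0,-6.4,0,-3.5,0],[1.8,0,-9.1,0,-5,0],[1.8,0,-9.1,0,-5,0]]]}}

```text
clock: 14.55
position: [0.5234, 0.0222, 0.1733]
eef_rot: [[0.201, 0.977, -0.071], [0.924, -0.213, -0.318], [-0.326, -0.001, -0.945]]
wrist_force: [0.1, 1.2, -1.1]
grip_width: 0.04
grip_force: 101.5
```

```bash
python3 -c "
from h import *
feel(2)
print(arm.sense()['joints'])"
```

```text
F [ 0.41  1.44 -1.4   0.8  -0.17  0.03] pos [0.5233 0.0221 0.1731] b,n lip 39.4 -0.1 tip 18.95 clk 14.65
[-16.94078537  28.60065956   0.26800302 117.93925088  23.24562429
  45.41467876 -47.17180246]
```

Request:
{"name": "apply_moves", "arguments": {"moves": [[[0.6,0,-3.7,0,-2,0],[1.2,0,-6.4,0,-3.5,0],[1.8,0,-9.1,0,-5,0],[1.8,0,-9.1,0,-5,0]]]}}

```text
clock: 15.15
position: [0.5244, 0.0267, 0.1812]
eef_rot: [[0.194, 0.977, -0.088], [0.893, -0.213, -0.397], [-0.407, -0.001, -0.913]]
wrist_force: [-0.5, 0.2, -1.7]
grip_width: 0.0401
grip_force: 101.5
```

```bash
python3 -c "
from h import *
feel(2)"
```

```text
F [ 0.6   1.14 -1.38  0.94 -0.25  0.02] pos [0.5243 0.0266 0.1811] b,n lip 39.6 -0.1 tip 23.95 clk 15.25
```

Request:
{"name": "apply_moves", "arguments": {"moves": [[[0.6,0,-3.7,0,-2,0],[1.2,0,-6.4,0,-3.5,0],[1.8,0,-9.1,0,-5,0],[1.8,0,-9.1,0,-5,0]]]}}

```text
clock: 15.75
position: [0.5256, 0.0319, 0.1887]
eef_rot: [[0.186, 0.977, -0.105], [0.855, -0.213, -0.474], [-0.485, -0.002, -0.874]]
wrist_force: [1.2, 0.4, -0.4]
grip_width: 0.0402
grip_force: 101.6
```

```bash
python3 -c "
from h import *
feel(2)
w=snapshot('wrist');cv2.imwrite('pics/w5.png',w[:,:,::-1])
for t in ['tube0_mid','bin']: print(t,[(np.round(a['extent']).tolist(),round(a['confidence'],2)) for a in spotter.find_in('wrist',t)[:4]])"
```

```text
F [ 0.34  1.35 -0.89  1.11 -0.28  0.01] pos [0.5255 0.0318 0.1886] b,n lip 39.4 -0.2 tip 28.95 clk 15.85
tube0_mid [([324.0, 119.0, 360.0, 300.0], 0.9)]
bin [([2.0, 2.0, 638.0, 117.0], 0.79)]
```

View pics/w5.png

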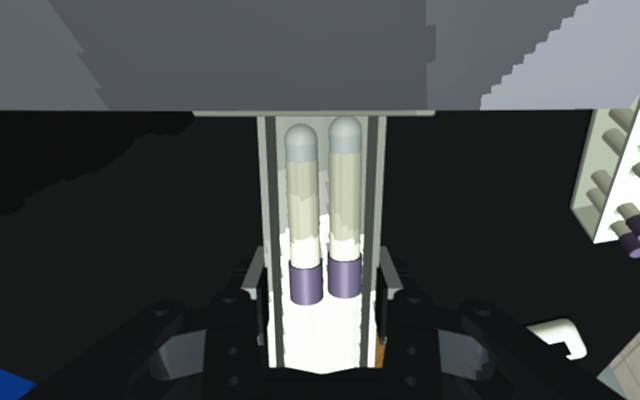

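The view shows two tubes still in the chute at (303,215) and (345,205), with nothing behind them, so the rear pair is sliding forward. The hood edge at row ~112 is clear of the gripper. I'll tip a bit more and wait.

Request:
{"name": "apply_moves", "arguments": {"moves": [[[0.6,0,-3.7,0,-2,0],[1.4,0,-7.2,0,-4,0],[1.4,0,-7.2,0,-4,0],[1.4,0,-7.2,0,-4,0]]]}}

```text
clock: 16.5
position: [0.5265, 0.0364, 0.1943]
eef_rot: [[0.179, 0.977, -0.118], [0.82, -0.214, -0.531], [-0.544, -0.002, -0.839]]
wrist_force: [0.9, 1.9, -1.4]
grip_width: 0.0403
grip_force: 101.8
```

```bash
python3 -c "
from h import *
feel(3)
w=snapshot('wrist')
for t in ['tube0_mid']: print(t,[(np.round(a['extent']).tolist(),round(a['confidence'],2)) for a in spotter.find_in('wrist',t)[:4]])"
```

```text
F [ 1.1   2.29 -0.95  1.49 -0.35  0.01] pos [0.5264 0.0363 0.1943] b,n lip 39.1 -0.1 tip 32.92 clk 16.65
tube0_mid []
```

Request:
{"name": "apply_moves", "arguments": {"moves": [[[0,0,0,0,0,0],[0,0,0,0,0,0],[0,0,0,0,0,0],[0,0,0,0,0,0],[0,0,0,0,0,0]]]}}

```text
clock: 17.38
position: [0.5264, 0.0358, 0.1946]
eef_rot: [[0.179, 0.977, -0.118], [0.819, -0.214, -0.532], [-0.545, -0.002, -0.839]]
wrist_force: [1.7, 4.5, -0.2]
grip_width: 0.04
grip_force: 101.7
```

```bash
python3 -c "
from h import *
feel(5)
w=snapshot('wrist');cv2.imwrite('pics/w6.png',w[:,:,::-1])
snapshot('top')
for c in ('wrist','top'): print([(np.round(a['extent']).tolist(),round(a['confidence'],2)) for a in spotter.find_in(c,'tube0_mid')[:4]])"
```

```text
F [ 0.88  3.99 -0.7   1.7  -0.36  0.02] pos [0.5264 0.0358 0.1946] b,n lip 38.4 -0.2 tip 33.01 clk 17.625
[([377.0, 333.0, 389.0, 359.0], 0.7)]
[]
```

View pics/w6.png

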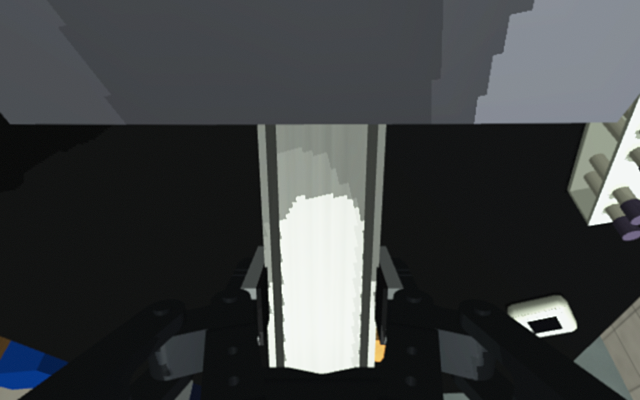

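The chute is empty as far as the hood edge (row 124). I'll press in a touch to confirm the sill contact.

Request:
{"name": "apply_moves", "arguments": {"moves": [[[0.1,0,0.2,0,0,0],[0.2,0,0.3,0,0,0],[0.2,0,0.3,0,0,0],[0.2,0,0.3,0,0,0]]]}}

```text
clock: 18.32
position: [0.5263, 0.0356, 0.1943]
eef_rot: [[0.179, 0.977, -0.118], [0.819, -0.214, -0.532], [-0.545, -0.002, -0.838]]
wrist_force: [0.4, 3.9, 0.3]
grip_width: 0.0402
grip_force: 101.8
```

```bash
python3 -c "
from h import *
feel(4)"
```

```text
F [ 0.37  4.13  1.46  1.61 -0.26  0.01] pos [0.5263 0.0356 0.1943] b,n lip 38.2 -0.2 tip 33.03 clk 18.525
```

Request:
{"name": "apply_moves", "arguments": {"moves": [[[0,0,-1.2,0,0,0],[-5,0,-1.5,0,0,0],[-15,0,-1.5,0,0,0],[-27,0,-1.5,0,0,0],[-40,0,-1.5,0,0,0]]]}}

```text
clock: 19.15
position: [0.5183, 0.0013, 0.218]
eef_rot: [[0.179, 0.976, -0.121], [0.817, -0.216, -0.534], [-0.547, -0.003, -0.837]]
wrist_force: [-0.3, -1.3, -2.9]
grip_width: 0.0402
grip_force: 101.2
```

Request:
{"name": "apply_moves", "arguments": {"moves": [[[-14,0,0,0,0,0],[-28,0,0,0,0,0],[-44,0,0,0,0,0],[-60,0,0,0,0,0],[-70,0,0,0,0,0]]]}}

```text
clock: 19.77
position: [0.5065, -0.0548, 0.2562]
eef_rot: [[0.18, 0.977, -0.118], [0.819, -0.215, -0.532], [-0.545, -0.001, -0.838]]
wrist_force: [0.8, 1.1, -2.2]
grip_width: 0.0403
grip_force: 101.3
```

```bash
python3 -c "
from h import *
feel(2)
print(delta([.49,-.12,.2],SY,0), arm.sense()['joints'])"
```

```text
F [-0.11 -0.41 -2.11  0.69 -0.17 -0.01] pos [ 0.5065 -0.055   0.2562] b,n lip -54.5 -0.6 tip 33.03 clk 19.875
(array([-25.6,  -2. ,  83.7]), array([-0.07, 33.03, -0.08])) [-20.31898632  24.15835208   6.36427127 116.66083249  31.24629946
  59.47697232 -47.58455386]
```

Request:
{"name": "apply_moves", "arguments": {"moves": [[[-6,0,14,0,6,0],[-12,0,32,0,13,0],[-18,-1,50,0,20,0],[-22,-2,68,0,27,0],[-25.6,-2,83.7,0,33,0]]]}}

```text
clock: 20.5
position: [0.49, -0.119, 0.1989]
eef_rot: [[0.214, 0.977, -0.001], [0.977, -0.214, 0.003], [0.002, -0.002, -1.0]]
wrist_force: [-0.1, 0.2, -2.7]
grip_width: 0.0403
grip_force: 101.2
```

```bash
python3 -c "
from h import *
feel(3)
print(delta([.465,-.225,.08],88.5,0), delta([.465,-.225,.019],88.5,0))
t=snapshot('top');d=snapshot('side')
o=np.zeros((600,800,3),np.uint8);o[:400,:640]=t;o[400:,:260]=cv2.resize(d[180:280,250:380],(260,200));cv2.imwrite('pics/t3.png',o[:,:,::-1])"
```

```text
F [-0.86 -1.05 -2.55 -0.13  0.06  0.  ] pos [ 0.4888 -0.1215  0.1984] b,n lip -100.7 1.8 tip 0.1 clk 20.65
(array([-1.060e+02,  1.000e-01,  1.186e+02]), array([ -0.26,   0.08, -11.21])) (array([-105.9,    0.3,  179.6]), array([ -0.26,   0.08, -11.21]))
```

```bash
python3 -c "
from h import *
w=snapshot('wrist');print([(np.round(a['extent']).tolist(),round(a['confidence'],2)) for a in spotter.find_in('wrist','tube0_mid')[:4]])
feel(6)
o=np.zeros((600,800,3),np.uint8);o[:400,:640]=w;t=snapshot('top');d=snapshot('side')
o[400:,:260]=cv2.resize(d[180:280,250:380],(260,200));o[400:,270:570]=cv2.resize(t[170:270,210:360],(300,200));cv2.imwrite('pics/w7.png',o[:,:,::-1])"
```

```text
[]
F [-0.33 -0.05 -2.12 -0.03 -0.01 -0.  ] pos [ 0.4906 -0.1179  0.1993] b,n lip -96.7 1.9 tip 0.03 clk 21.15
```

View pics/w7.png

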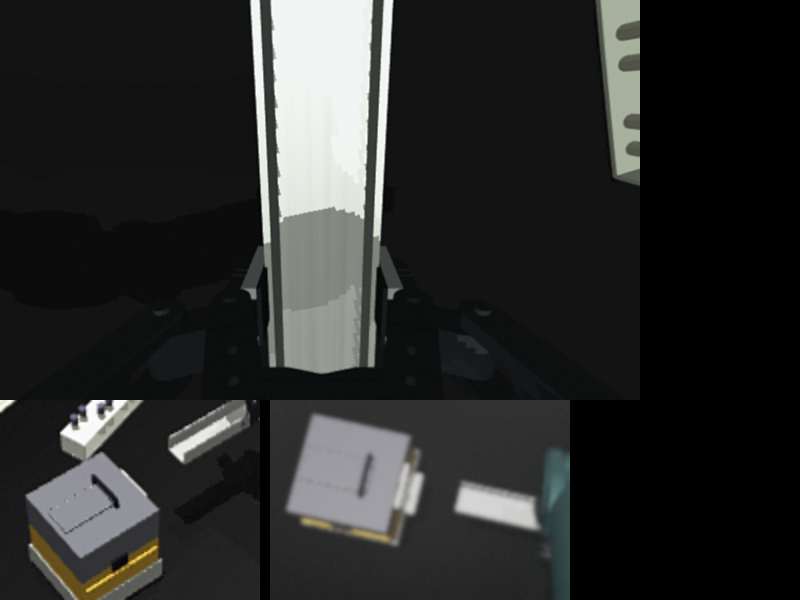

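The chute is empty and level in all three views, the bin looks undisturbed, and no tube lies outside. Now I lay it down.

Request:
{"name": "apply_moves", "arguments": {"moves": [[[-16,0,15,0,0,-2],[-40,0,40,0,0,-4],[-64,0,68,0,0,-7],[-88,0,98,0,0,-9.5],[-107,0,119,0,0,-11]]]}}

```text
clock: 21.88
position: [0.4668, -0.2243, 0.0791]
eef_rot: [[0.024, 1.0, -0.002], [1.0, -0.024, 0.0], [-0.0, -0.002, -1.0]]
wrist_force: [-0.5, -0.2, -2.6]
grip_width: 0.0402
grip_force: 101.2
```

Request:
{"name": "apply_moves", "arguments": {"moves": [[[0,0,10,0,0,0],[0,0,30,0,0,0],[0,0,48,0,0,0],[0,0,56,0,0,0],[0,0,57,0,0,0]]]}}

```text
clock: 22.5
position: [0.4676, -0.2224, 0.0232]
eef_rot: [[0.023, 1.0, -0.002], [1.0, -0.023, 0.0], [0.0, -0.002, -1.0]]
wrist_force: [-1.5, -0.9, -2.3]
grip_width: 0.0399
grip_force: 101.3
```

```bash
python3 -c "
from h import *
feel(2)"
```

```text
F [ 0.18 -0.42 -2.71 -0.05  0.02 -0.01] pos [ 0.4677 -0.223   0.0237] b,n lip -206.9 28.2 tip 0.01 clk 22.6
```

Underside is about 7 mm up; lower until it touches.

Request:
{"name": "apply_moves", "arguments": {"moves": [[[0,0,2,0,0,0],[0,0,4,0,0,0],[0,0,5.5,0,0,0],[0,0,5.5,0,0,0]]]}}

```text
clock: 23.1
position: [0.467, -0.2232, 0.0176]
eef_rot: [[0.024, 1.0, -0.002], [1.0, -0.024, 0.0], [0.0, -0.002, -1.0]]
wrist_force: [-0.0, -0.4, -1.9]
grip_width: 0.0401
grip_force: 101.3
```

Request:
{"name": "apply_moves", "arguments": {"moves": [[[0,0,0.5,0,0,0],[0,0,1,0,0,0],[0,0,1.3,0,0,0]]]}}

```text
clock: 23.48
position: [0.4671, -0.2232, 0.0169]
eef_rot: [[0.024, 1.0, -0.002], [1.0, -0.024, -0.0], [-0.0, -0.002, -1.0]]
wrist_force: [-1.9, 0.2, 7.9]
grip_width: 0.0403
grip_force: 102.5
```

Touched down. Open, let it settle, and rise.

Request:
{"name": "apply_moves", "arguments": {"moves": [[[0,0,-0.5,0,0,0],[0,0,-0.5,0,0,0],[0,0,-0.5,0,0,0],[0,0,-0.5,0,0,0],[0,0,-0.5,0,0,0]]], "jaw": 80, "newtons": 30}}

```text
clock: 24.1
position: [0.4671, -0.2232, 0.0169]
eef_rot: [[0.024, 1.0, -0.002], [1.0, -0.024, 0.0], [-0.0, -0.002, -1.0]]
wrist_force: [0.4, -0.1, -0.7]
grip_width: 0.0802
grip_force: 0.0
```

Request:
{"name": "apply_moves", "arguments": {"moves": [[[0,0,-10,0,0,0],[0,0,-40,0,0,0],[0,0,-90,0,0,0],[0,0,-140,0,0,0],[0,0,-180,0,0,0]]]}}

```text
clock: 24.72
position: [0.4675, -0.2233, 0.1996]
eef_rot: [[0.024, 1.0, 0.0], [1.0, -0.024, -0.001], [-0.001, 0.0, -1.0]]
wrist_force: [0.1, -0.3, 0.6]
grip_width: 0.0799
grip_force: 0.0
```

Request:
{"name": "apply_moves", "arguments": {"moves": [[[0,0,0,0,0,0],[0,0,0,0,0,0],[0,0,0,0,0,0]]]}}

```text
clock: 25.1
position: [0.4663, -0.2228, 0.1957]
eef_rot: [[0.024, 1.0, -0.004], [1.0, -0.024, 0.001], [0.001, -0.004, -1.0]]
wrist_force: [-0.1, 0.5, 0.1]
grip_width: 0.0798
grip_force: 0.0
```

Run:
```python
from h import *
w=snapshot('wrist');t=snapshot('top');d=snapshot('side')
for c in ('top','side'):
  for n in ('chute','tube0_mid','flap','rack_top','timer_top','jar_top','carton_top'):
    print(c,n,[(np.round(a['extent']).tolist(),round(a['confidence'],2)) for a in spotter.find_in(c,n)[:1]])
s=arm.sense();print(s['clock'],s['grip_width'],s['wrist_force'])
snapshot('wrist');print([(np.round(a['extent']).tolist(),round(a['confidence'],2)) for a in spotter.find_in('wrist','chute')[:1]])
```

```text
top chute [([336.0, 232.0, 383.0, 251.0], 0.64)]
top tube0_mid []
top flap [([155.0, 240.0, 187.0, 262.0], 0.64)]
top rack_top [([307.0, 146.0, 362.0, 168.0], 0.9)]
top timer_top [([175.0, 171.0, 198.0, 190.0], 0.7)]
top jar_top [([157.0, 240.0, 185.0, 261.0], 0.86)]
top carton_top [([435.0, 219.0, 480.0, 252.0], 0.95)]
side chute [([364.0, 188.0, 410.0, 233.0], 0.71)]
side tube0_mid []
side flap []
side rack_top [([211.0, 275.0, 234.0, 298.0], 0.58)]
side timer_top []
side jar_top [([253.0, 321.0, 281.0, 358.0], 0.92)]
side carton_top [([410.0, 146.0, 439.0, 171.0], 0.67)]
25.95 0.0802305625847985 [-0.04432541 -0.05374514  0.41103919]
[([294.0, 2.0, 349.0, 298.0], 0.7)]
```

```bash
python3 -c "
from plant import workorder
print(workorder.job_done())"
```

```text
the job is handed in; nothing more can be done
None
```

The job is handed in, but no verdict came back: the chute emptied through the flap with about 2–7 N felt on the sill and now lies flat on the counter, no tube shows outside the bin and the bystanders look unmoved, though no camera could see inside the bin or whether the flap closed.

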